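# File a record plate on the lever arch board

### The job

File the blue record plate on the lever arch board: lift the lever to spring the rings open, put the plate's two holes over the two upright posts and seat it flat on the board without forcing it, then press the lever down until the rings are fully shut. The mechanism may be clamped up to 14 mm to either side of its middle position, so find the posts by feel rather than pushing the plate down on them, and leave the jars, the tape and the marker where they are.

Things in the scene. Friction and masses are not known exactly. Their poses are not given: they have to be found in the camera images.
- board: Grey fixed board, 185 x 260 x 8 mm (x -120..+65, y -166..+94 in its frame), top at z 8. Origin on its underside below the nominal middle between the posts; z up, y along the post row (left at yaw 0). The steel mechanism on it (posts, rings, lever, base plate to z 11) is clamped in slots: shifted as one along the board's y by an unreported -14..+14 mm, firmly.
- board_posts (a point): Fixed to the board, at its (0, 0, 48) mm: nominal middle between the post tops, before the unreported y shift. Two upright flat-topped steel posts, 8 mm diameter, stand 40 mm to either side of it along the board's y, from the base plate (z 11; x -18..+46, y -75..+63) up to z 48. A black rubber strip at x -98, top z 11, bears the plate's front.
- board_rings (a point): Fixed to the board, at its (30, 0, 16) mm: nominal middle of the ring axle, which runs along y. Two 6 mm wire arches at y -40 and +40 (nominal): shut, they run from the axle up and over (top z 61) onto the post tops; open, they lean away behind the posts, at x over 25, top about z 65.
- board_lever (a point): Fixed to the board, at its (24, -66, 30) mm: nominal lever hinge; axis along the board's x. Shut, the lever points along -y, level: a steel strip 16 wide, 4 thick, with a black plastic thumb pad 18 mm (x) by 28 long by 10 thick centred 68 mm from the hinge, 17 mm clear of the board. The same unreported y shift applies.
- lever (a joint): Lever angle, rad: 0 shut and level, 1.3 open, nearly upright. Over-centre spring: it takes about 5 N at the pad to lift; past 0.4 it springs on to 1.3 and stays. Closing starts with about 8 N at the pad, falling to nothing at 0.4; below that it snaps shut and stays. It can be pinched by the pad's sides and led round the hinge, or pushed.
- rings (a joint): Angle of the two ring arches in rad, driven by the lever (0.73 x lever): 0 = closed onto the posts, 0.95 = fully open.
- plate: Loose rigid blue plate, 128 x 100 x 4 mm, about 0.15 kg. Origin on its underside midway between its two holes, which are at y -40 and +40, 11 mm wide in x, 10 mm in y; it reaches x -115..+13, y -50..+50. White grip block on top at x -52, y 0: 14 (x) by 44 (y) mm, z 4..36. Filed, its axes agree with the board's and its underside is at z 11 of the board.
- indicator_tape: Roll of beige tape, 96 mm across, 25 mm high, lying flat, origin under its centre; leave alone.
- marker: White marker pen with black cap, 135 mm, lying flat; leave alone.
- bur_jar: White jar with blue lid, 58 mm across, 57 mm high, origin under its centre; leave alone.
- swab_jar: White jar with teal lid, 68 mm across, 75 mm high, origin under its centre; leave alone.

How it is judged:
By the outcome, as a careful person would: the job done as asked, in the order asked, and still so for the second after the job is handed in, with the robot touching nothing.
It also fails if it takes over 72 s, if anything falls off the work surface, if the arm or the gripper's body presses on something with over 40 N, if the wrist force passes 120 N, or if a joint passes its speed limit or range.

### The arm

A 6-joint arm with a two-finger parallel gripper is mounted at the origin on a cart in front of the work surface, level with it; the furniture and walls round the work are solid. World frame = base frame: x ahead of the robot, y to its left, z up, the work surface at z = 0. Lengths are in m, angles in rad, forces in N, time in s.
With the tool pointing down it reaches from about 0.35 to 0.775 m from the base axis. Payload 7.3 kg.
Tool frame: the origin (TCP) lies at the very end of the fingers, on their centre line; the grasp point (between the pads) lies 19 mm behind it; z points along the fingers, y is the line along which they close (so a half turn about z gives the same grasp; the last joint's range is limited). The gripper opens to 92 mm and grips with 3 to 60 N. Pads are 19 mm wide; open, the fingers measure 130 mm over their backs; the gripper's body (75 mm by 190 mm) begins 47 mm behind the grasp point.
Start: joints at [-1.27, 0.342, 1.524, -0, 1.275, -0.146], TCP at [0.227, -0.473, 0.227] pointing down, gripper open.
Joint ranges: [-2.53, 2.53], [-0.77, 2.02], [0.04, 2.7], [-1, 4.14], [0.28, 2.66], [-3.11, 3.11]. Speed limits (rad/s): [2.57, 2.57, 3.14, 3.14, 3.14, 3.14].

### API

Orientations are given as [roll, pitch, yaw] about the fixed x, y, z axes, in that order (R = Rz(yaw) Ry(pitch) Rx(roll)).
In Python, from cell import robot gives the robot as it stands. The module is installed in compiled form; this text tells all that it offers.
- The arm moves only by the tool arm_command, never from a script. Its argument "moves" is a list of rows, each a list of 3 entries, a list of its own where there are three numbers: the shift along the tool's x, y, z in m, then the turn, a rotation vector about the tool's x, y, z in rad, then the finger opening in m, from 0 to 0.0918. In form: [[[dx, dy, dz], [ax, ay, az], claw], ...]. A call has exactly 5 rows; each row is the pose to reach, as a shift and turn from the pose commanded when the call began, along the tool's axes at that moment; what a row does not reach only later rows make up. A row lasts 1/10 s, in which the tool goes at most 50 mm and 8.59 degrees, less where a joint would pass 70% of its speed; a pose out of reach is approached as far as the arm can. A call with a gripper value outside its range is refused whole. The fingers move at their own pace and stop on an object; "squeeze" is the grip in N (left out, the last holds). Time passes only in rows, so rows that repeat a pose let the fingers close, or fill a call up. It gives the time, the measured TCP pose, the force, the opening and the grip force at its end, in the units of the state.
- robot.observe(): the state, without advancing time (a new reading comes with each control period).
- robot.read_camera(name): name is "scene" or "side" or "wrist"; returns the picture (420x560x3 uint8, red, green, blue); there is no depth.
- robot.camera_model(name): a dict with "fx", "fy", "cx", "cy" (pixels), "k1" (the pictures are not rectified: a ray, as slopes to the right and down, at radius r is drawn at 1 + k1 r^2 times it, then the intrinsics apply), "R" (3x3) and "t" (3): a world point X has camera coordinates R X + t. Camera axes: x right, y down, z forward; pixel columns grow to the right and rows downward; lengths in m; the calibration is good to about 2 mm. A picture is of the moment at which its call begins: read the wrist's pose just before it. camera_model takes no time and is no camera call; for the wrist camera it gives the pose at the moment of the call.
- robot.hand_in(): hands the job in; it is judged then, once.
The state is a dict: "time": time; "qpos": joint angles; "qvel": joint speeds; "joint_efforts": joint torques, N m; "tool_pos": TCP position; "tool_rot": TCP orientation; "contact_force": force on the tool from outside, world axes, zero at the start; "torque": the same for the moment, N m; "opening": finger opening in m; "grip_force": force on a finger pad.
Only numpy, scipy, OpenCV 4.12 (cv2) and the standard library are available. Lean on these libraries where they do the work, as an engineer would, in place of code of your own. Each camera call takes 0.05 s, during which the arm holds its last target. There are 200 camera calls.

## Working session

There is one attempt and no reset: what is moved stays moved. The work goes in short steps, Python scripts to look and compute and a tool call to move; the robot and the scene stay as the last step left them, time stands still between calls to the robot, and variables do not carry over. Pictures are saved under pics/ and viewed, at most 10 in all, crops included, and the job is handed in when it is done.

Besides the shell and the picture viewer there is one more tool, called after ">>>" by a JSON object that holds its "op" and its "data". arm_command: Moves the arm, as the interface text tells. Its arguments: {"type":"object","properties":{"moves":{"type":"array"},"squeeze":{"type":"number"}},"required":["moves"]}

```bash
mkdir -p pics; python3 - <<'E'
from cell import robot
import cv2,numpy as np
s=robot.observe();print(s['time'],s['tool_pos'],s['tool_rot'],s['contact_force'])
for n in("scene","side"):
    im=robot.read_camera(n);cv2.imwrite(f'pics/{n}0.png',im[:,:,::-1])
    m=robot.camera_model(n);print(n,{k:np.round(v,4).tolist() for k,v in m.items()})
E
```

```text
0.0 [ 0.22673205 -0.47307048  0.22604537] [-3.14009147e+00 -2.45588488e-04  4.46762084e-01] [-0.52044584  1.70193922  0.39760227]
scene {'fx': 536.5264, 'fy': 536.5264, 'cx': 273.2121, 'cy': 211.7192, 'k1': -0.0962, 'R': [[-0.5215, -0.8531, -0.0136], [-0.4968, 0.3166, -0.8081], [0.6937, -0.4147, -0.5889]], 't': [0.5482, 0.288, 1.0123]}
side {'fx': 502.7519, 'fy': 502.7519, 'cx': 277.8199, 'cy': 208.7267, 'k1': -0.0297, 'R': [[0.8364, -0.5479, -0.0118], [-0.3418, -0.5048, -0.7927], [0.4284, 0.6671, -0.6095]], 't': [-0.3894, 0.3907, 1.104]}
```

View pics/scene0.png

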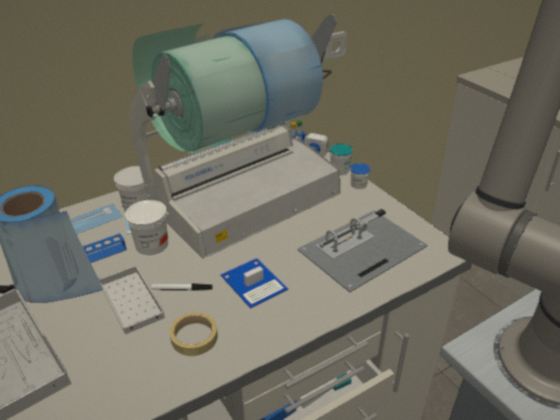

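View pics/side0.png

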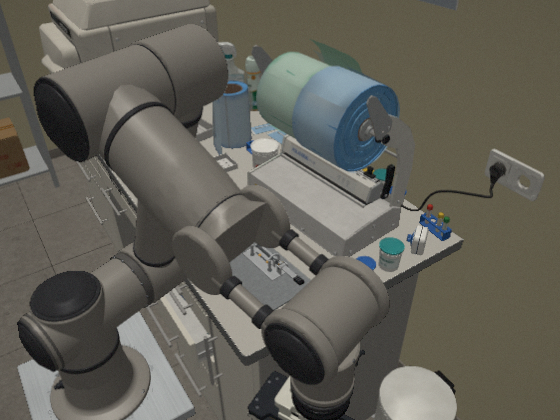

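The scene picture shows the board at about (363,245), the plate at (253,283) with its white block at (254,275), the lever pad at (381,213), the marker at (182,287) and the tape at (193,332). I'll enlarge that region.

```bash
cat > h.py <<'E'
from cell import robot
import cv2,numpy as np
from scipy.spatial.transform import Rotation as Ro
from scipy.optimize import least_squares
def ray(m,uv):
    d=np.array([(uv[0]-m['cx'])/m['fx'],(uv[1]-m['cy'])/m['fy']]);s=d.copy()
    for _ in range(20): s=d/(1+m['k1']*(s@s))
    R=np.array(m['R']);return -R.T@np.array(m['t']),R.T@np.r_[s,1]
def atz(m,uv,z):
    c,d=ray(m,uv);return c+d*(z-c[2])/d[2]
def proj(m,X):
    c=np.atleast_2d(X)@np.array(m['R']).T+np.array(m['t']);s=c[:,:2]/c[:,2:]
    s=s*(1+m['k1']*(s**2).sum(1,keepdims=True));return s*[m['fx'],m['fy']]+[m['cx'],m['cy']]
def fit(m,uv,pts,x0):
    """planar pose x,y,yaw (base z 0) of object with body points pts seen at uv"""
    pts=np.array(pts,float)
    def w(p):
        c,s=np.cos(p[2]),np.sin(p[2]);return pts@np.array([[c,-s,0],[s,c,0],[0,0,1]]).T+[p[0],p[1],0]
    r=least_squares(lambda p:(proj(m,w(p))-uv).ravel(),x0);return r.x,r.fun.reshape(-1,2)
def rel(pos,rpy):
    """tool shift and rotvec from the measured pose to the world target"""
    s=robot.observe();R=Ro.from_euler('xyz',s['tool_rot'])
    return np.round(R.inv().apply(np.array(pos)-s['tool_pos']),4),np.round((R.inv()*Ro.from_euler('xyz',rpy)).as_rotvec(),3)
E
python3 - <<'E'
import cv2
a=cv2.imread('pics/scene0.png');
cv2.imwrite('pics/b.png',cv2.resize(a[195:295,290:440],None,fx=5.3,fy=5.3,interpolation=cv2.INTER_CUBIC))
cv2.imwrite('pics/p.png',cv2.resize(a[250:310,210:300],None,fx=8,fy=8,interpolation=cv2.INTER_CUBIC))
E
```

```text
(no output)
```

View pics/b.png

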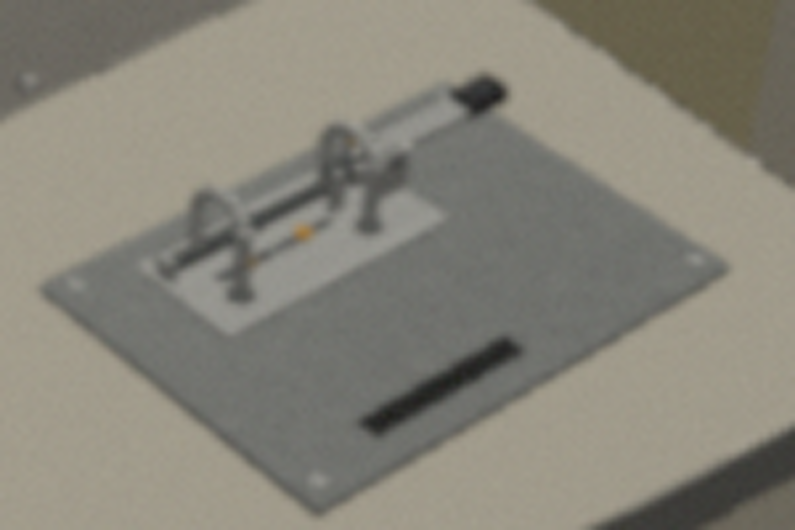

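View pics/p.png

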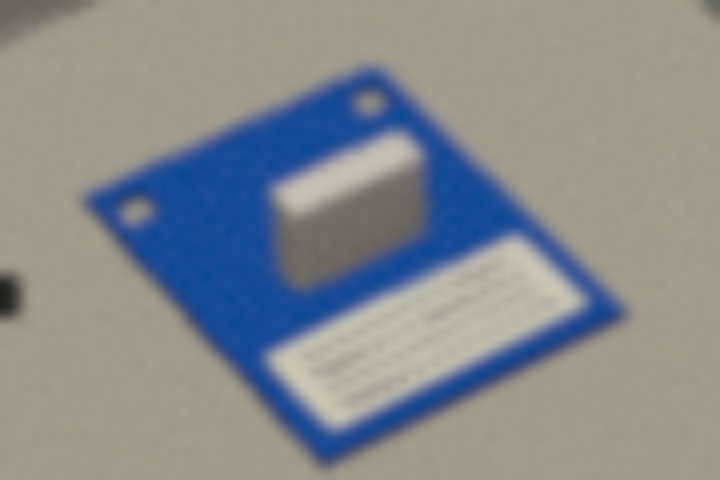

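The board crop shows corners (42,290), (318,515) and (728,268), post feet at (240,292) and (370,222), and the pad at (482,92). The plate crop shows corners (88,200), (375,68), (625,312) and (325,465), and holes (137,210) and (370,102).

```bash
python3 - <<'E'
from h import *
m=robot.camera_model('scene')
B=lambda l:(np.array(l)+.5)/5.3-.5+[290,195]
P=lambda l:(np.array(l)+.5)/8-.5+[210,250]
b,r=fit(m,B([(42,290),(318,513),(728,268)]),[(.065,.094,.008),(-.12,.094,.008),(-.12,-.166,.008)],[.5,-.1,0]);print('board',b.round(4),r.round(1).tolist())
p,r=fit(m,P([(88,200),(375,68),(625,312),(325,465),(137,210),(370,102)]),[(.013,.05,.004),(.013,-.05,.004),(-.115,-.05,.004),(-.115,.05,.004),(0,.04,.004),(0,-.04,.004)],[.5,.1,0]);print('plate',p.round(4),r.round(1).tolist())
def loc(uv,z):
    w=atz(m,uv,z);c,s=np.cos(b[2]),np.sin(b[2]);d=w[:2]-b[:2];return (np.array([c*d[0]+s*d[1],-s*d[0]+c*d[1]])*1000).round(1)
for n,uv,z in(('plate front-left base (-18,63)',(232,335),.011),('base (-18,-75)',(447,215),.011),('base(46,63)',(143,266),.011),('foot+ (-4,40)',(238,300),.011),('foot- ',(368,230),.011),('pad centre top (24,-134,35)',(487,82),.035)):print(n,loc(B(uv),z))
E
```

```text
board [0.4885 0.145  0.0975] [[-1.1, -0.5], [0.3, 0.5], [0.9, -0.4]]
plate [0.5554 0.3887 0.0554] [[-0.7, -0.2], [0.1, -0.4], [0.7, 0.2], [-0.1, 0.2], [-0.2, 0.0], [0.2, -0.0]]
plate front-left base (-18,63) [-16.4  48.8]
base (-18,-75) [-15.1 -86.9]
base(46,63) [44.  48.6]
foot+ (-4,40) [-0.3 30.7]
foot-  [ -0.4 -50.2]
pad centre top (24,-134,35) [  25.4 -152.3]
```

```bash
python3 - <<'E'
from h import *
m=robot.camera_model('scene')
print('bur lid',atz(m,(361,170),.057).round(3),'swab lid',atz(m,(341,152),.075).round(3),'machine corner',atz(m,(340,187),.0).round(3),atz(m,(214,242),0).round(3))
w=robot.camera_model('wrist');s=robot.observe();R=Ro.from_euler('xyz',s['tool_rot'])
c=-np.array(w['R']).T@w['t'];print('cam in tool',R.inv().apply(c-s['tool_pos']).round(3),'axis',R.inv().apply(np.array(w['R'])[2]).round(3),'f',w['fx'])
print(rel([.49,.06,.23],[np.pi,0,1.668]))
E
```

```text
bur lid [ 0.681 -0.059  0.057] swab lid [ 0.766 -0.053  0.075] machine corner [ 0.712 -0.013  0.   ] [0.682 0.397 0.   ]
cam in tool [ 0.081  0.    -0.158] axis [-0.302  0.     0.953] f 334.4200753195766
(array([ 0.4678, -0.3671, -0.0033]), array([-1.000e-03, -1.000e-03, -1.221e+00]))
```

>>> {"op": "arm_command", "data": {"moves": [[[0.1,-0.075,0],[0,0,-0.25],0.06],[[0.2,-0.15,0],[0,0,-0.5],0.06],[[0.3,-0.22,0],[0,0,-0.75],0.06],[[0.4,-0.3,0],[0,0,-1.0],0.06],[[0.49,-0.36,0.04],[0,0,-1.22],0.06]]}}

```text
time: 0.6
tool_pos: [0.344, -0.2509, 0.2221]
tool_rot: [3.141, 0.0, 1.202]
contact_force: [1.3, -1.0, -0.7]
opening: 0.0611
grip_force: 0.0
```

```bash
python3 - <<'E'
from h import *
print(robot.observe()['tool_pos'],rel([.50,.09,.18],[np.pi,0,1.668]))
E
```

```text
[ 0.34400655 -0.2509038   0.222071  ] (array([0.3742, 0.0227, 0.042 ]), array([ 0.001,  0.001, -0.466]))
```

>>> {"op": "arm_command", "data": {"moves": [[[0.05,0.003,0.0],[0,0,-0.1],0.06],[[0.1,0.006,0.01],[0,0,-0.2],0.06],[[0.15,0.009,0.02],[0,0,-0.3],0.06],[[0.2,0.012,0.02],[0,0,-0.4],0.06],[[0.25,0.015,0.03],[0,0,-0.466],0.06]]}}

```text
time: 1.1
tool_pos: [0.4483, -0.0264, 0.1928]
tool_rot: [3.14, 0.001, 1.667]
contact_force: [0.9, -1.0, -0.3]
opening: 0.0597
grip_force: 0.0
```

>>> {"op": "arm_command", "data": {"moves": [[[0.05,0,0.0],[0,0,0],0.06],[[0.09,0,0.01],[0,0,0],0.06],[[0.12,0,0.012],[0,0,0],0.06],[[0.12,0,0.012],[0,0,0],0.06],[[0.12,0,0.012],[0,0,0],0.06]]}}

```text
time: 1.6
tool_pos: [0.4361, 0.0914, 0.1802]
tool_rot: [-3.141, 0.0, 1.665]
contact_force: [-0.1, -0.1, -0.3]
opening: 0.0601
grip_force: 0.0
```

```bash
python3 - <<'E'
from h import *
import pickle
s=robot.observe();m=robot.camera_model('wrist');im=robot.read_camera('wrist');pickle.dump((s,m),open('w1.pkl','wb'))
print(s['tool_pos'],s['tool_rot'])
cv2.imwrite('pics/w1.png',cv2.resize(im[:,:,::-1],None,fx=1.42,fy=1.42,interpolation=cv2.INTER_CUBIC))
E
```

```text
[0.4361484  0.09144625 0.18023366] [-3.14106235e+00  4.04601278e-04  1.66477745e+00]
```

View pics/w1.png

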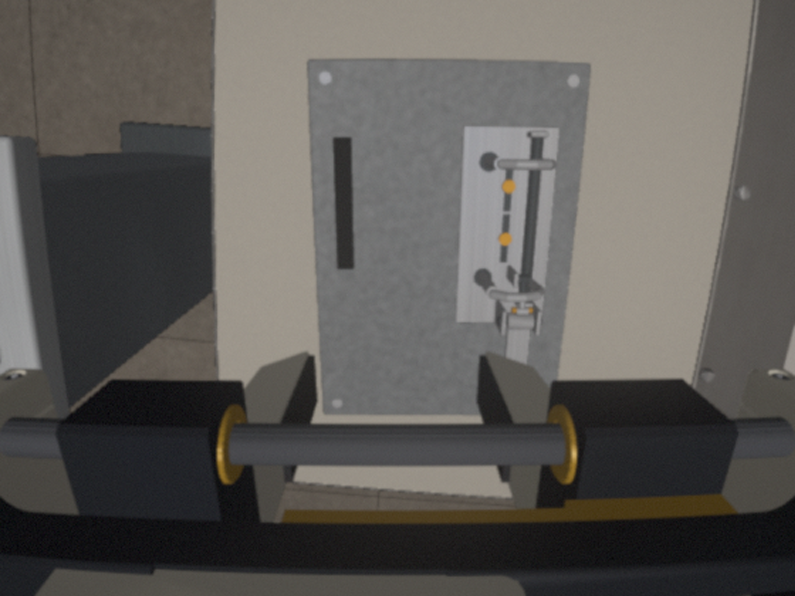

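The wrist view shows board corners (309,61), (590,65) and (322,414), base-plate corners (465,127), (559,127) and (457,322), and the rings' shut ends near the posts.

```bash
python3 - <<'E'
from h import *
import pickle
s,m=pickle.load(open('w1.pkl','rb'))
V=lambda l:(np.array(l,float)+.5)/1.42-.5
b,r=fit(m,V([(309,61),(590,65),(322,414)]),[(-.12,.094,.008),(.065,.094,.008),(-.12,-.166,.008)],[.4885,.145,.0975]);print('board',b.round(4),r.round(1).tolist())
def loc(uv,z):
    w=atz(m,uv,z);c,s=np.cos(b[2]),np.sin(b[2]);d=w[:2]-b[:2];return (np.array([c*d[0]+s*d[1],-s*d[0]+c*d[1]])*1000).round(1)
for n,uv,z in(('(-18,63)',(465,127),.011),('(46,63)',(559,127),.011),('(-18,-75)',(457,322),.011),('ring+ mid top (10?,40)',(525,163),.061),('ring-',(517,294),.061),('strip',(344,203),.011)):print(n,loc(V(uv),z))
c,sn=np.cos(b[2]),np.sin(b[2])
sh=-.012
t=b[:2]+[c*.024-sn*(-.134+sh),sn*.024+c*(-.134+sh)];print('pad world',t)
print(rel([t[0],t[1],.09],[np.pi,0,b[2]+np.pi/2]))
E
```

```text
board [0.4931 0.1381 0.0859] [[-1.6, -0.8], [1.8, -0.1], [-0.2, 1.7]]
(-18,63) [-17.1  53. ]
(46,63) [45.2 54.3]
(-18,-75) [-16.4 -83.3]
ring+ mid top (10?,40) [11.1 32.1]
ring- [ 12.8 -45.8]
strip [-97.5   2.7]
pad world [ 0.52949327 -0.00533504]
(array([-0.1043,  0.0838,  0.0904]), array([-0.   ,  0.   ,  0.007]))
```

>>> {"op": "arm_command", "data": {"moves": [[[-0.025,0.02,0.01],[0,0,0],0.05],[[-0.06,0.05,0.03],[0,0,0],0.05],[[-0.1,0.083,0.06],[0,0,0.005],0.05],[[-0.1,0.083,0.09],[0,0,0.005],0.05],[[-0.1,0.083,0.09],[0,0,0.005],0.05]]}}

```text
time: 2.15
tool_pos: [0.5262, -0.0035, 0.0864]
tool_rot: [-3.134, -0.001, 1.653]
contact_force: [-1.0, 0.3, -0.6]
opening: 0.0498
grip_force: 0.0
```

```bash
python3 - <<'E'
from h import *
import pickle
s=robot.observe();m=robot.camera_model('wrist');im=robot.read_camera('wrist');pickle.dump((s,m),open('w2.pkl','wb'))
print(s['tool_pos'],s['tool_rot'],proj(m,[s['tool_pos']]))
cv2.imwrite('pics/w2.png',cv2.resize(im[:,:,::-1],None,fx=1.42,fy=1.42,interpolation=cv2.INTER_CUBIC))
E
```

```text
[ 0.52622757 -0.00346122  0.08635418] [-3.13369418e+00 -1.46253868e-03  1.65330848e+00] [[279.94504982 265.81301199]]
```

View pics/w2.png

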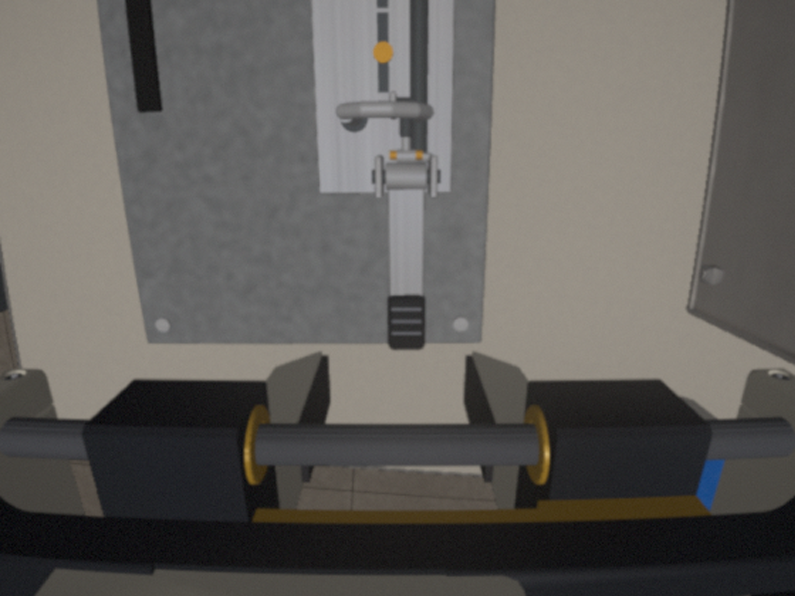

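The view shows the pad top at (388..426, 297..349), board end corners (147,344) and (482,343), base-plate end corners (319,193) and (451,192), and the near ring from (345,112) to (433,110).

```bash
python3 - <<'E'
from h import *
import pickle
s,m=pickle.load(open('w2.pkl','rb'))
V=lambda l:(np.array(l,float)+.5)/1.42-.5
P=lambda u,z:atz(m,V(u),z)[:2]*1000
for n,u,z in(('pad TL',(388,297),.035),('pad TR',(425,297),.035),('pad BL',(389,349),.035),('pad BR',(426,349),.035),('bd(-120,-166)',(147,344),.008),('bd(65,-166)',(482,343),.008),('bp(-18,-75)',(319,193),.011),('bp(46,-75)',(451,192),.011),('ring front',(345,112),.058),('orange',(383,52),.011)):print(n,P(u,z).round(1))
pts=[(-.018,-.075,.011),(.046,-.075,.011),(.015,-.120,.035),(.033,-.120,.035),(.015,-.148,.035),(.033,-.148,.035)]
f,r=fit(m,V([(319,193),(451,192),(388,297),(425,297),(389,349),(426,349)]),pts,[.49,.13,.09]);print('mech',f.round(4),r.round(1).tolist())
E
```

```text
pad TL [520.2  11. ]
pad TR [537.2  12.5]
pad BL [522.7 -15. ]
pad BR [540.4 -13.5]
bd(-120,-166) [389.2 -36.2]
bd(65,-166) [572.7 -19.2]
bp(-18,-75) [482.7  53.3]
bp(46,-75) [546.4  59.1]
ring front [498.7  88.8]
orange [508.9 118.8]
mech [0.4935 0.1297 0.0956] [[-0.0, -0.0], [0.1, -0.5], [-0.5, -1.0], [0.9, -1.2], [-0.4, 1.6], [-0.1, 1.4]]
```

>>> {"op": "arm_command", "data": {"moves": [[[0.002,0.003,0.01],[0,0,0],0.05],[[0.002,0.003,0.03],[0,0,0],0.05],[[0.002,0.003,0.04],[0,0,0],0.05],[[0.002,0.003,0.04],[0,0,0],0.05],[[0.002,0.003,0.04],[0,0,0],0.05]]}}

```text
time: 2.7
tool_pos: [0.5314, 0.0018, 0.0514]
tool_rot: [3.14, 0.0, 1.658]
contact_force: [-0.2, 0.8, -0.0]
opening: 0.0497
grip_force: 0.0
```

>>> {"op": "arm_command", "data": {"moves": [[[-0.003,-0.0015,0.015],[0,0,0],0.05],[[-0.003,-0.0015,0.03],[0,0,0],0.05],[[-0.003,-0.0015,0.033],[0,0,0],0.05],[[-0.003,-0.0015,0.033],[0,0,0],0.03],[[-0.003,-0.0015,0.033],[0,0,0],0.022]], "squeeze": 15}}

```text
time: 3.2
tool_pos: [0.5304, -0.0017, 0.0184]
tool_rot: [3.14, 0.0, 1.658]
contact_force: [-0.2, 0.1, 0.1]
opening: 0.0382
grip_force: 0.0
```

>>> {"op": "arm_command", "data": {"moves": [[[0,0,0],[0,0,0],0.018],[[0,0,0],[0,0,0],0.012],[[0,0,0],[0,0,0],0.01],[[0,0,0],[0,0,0],0.01],[[0,0,0],[0,0,0],0.01]]}}

```text
time: 3.7
tool_pos: [0.5301, -0.0017, 0.0178]
tool_rot: [3.141, 0.0, 1.658]
contact_force: [-0.2, 0.5, 3.7]
opening: 0.0174
grip_force: 15.0
```

>>> {"op": "arm_command", "data": {"moves": [[[0.0006,0,-0.009],[0,0,0],0.01],[[0.0023,0,-0.0175],[0,0,0],0.01],[[0.005,0,-0.026],[0,0,0],0.01],[[0.009,0,-0.034],[0,0,0],0.01],[[0.014,0,-0.041],[0,0,0],0.01]], "squeeze": 22}}

```text
time: 4.2
tool_pos: [0.5288, 0.0123, 0.0596]
tool_rot: [3.141, 0.001, 1.658]
contact_force: [3.5, -0.7, -2.5]
opening: 0.0179
grip_force: 22.0
```

>>> {"op": "arm_command", "data": {"moves": [[[0.006,0,-0.007],[0,0,0],0.01],[[0.012,0,-0.0125],[0,0,0],0.01],[[0.0195,0,-0.0175],[0,0,0],0.01],[[0.0275,0,-0.0215],[0,0,0],0.01],[[0.036,0,-0.0245],[0,0,0],0.01]]}}

```text
time: 4.7
tool_pos: [0.5255, 0.0491, 0.0838]
tool_rot: [3.141, -0.0, 1.658]
contact_force: [1.6, 0.7, 2.3]
opening: 0.0177
grip_force: 22.0
```

>>> {"op": "arm_command", "data": {"moves": [[[0,0,0],[0,0,0],0.03],[[0,0,0],[0,0,0],0.045],[[0,0,-0.01],[0,0,0],0.05],[[0,0,-0.04],[0,0,0],0.05],[[0,0,-0.08],[0,0,0],0.05]]}}

```text
time: 5.2
tool_pos: [0.5238, 0.0479, 0.1624]
tool_rot: [-3.136, -0.001, 1.657]
contact_force: [0.9, 0.6, -0.6]
opening: 0.049
grip_force: 0.0
```

```bash
python3 - <<'E'
from h import *
c,s=np.cos(.0554),np.sin(.0554);t=np.array([.5554-.052*c,.3887-.052*s]);print(t)
print(robot.observe()['tool_pos'],rel([t[0],t[1]-.03,.15],[np.pi,0,1.626]))
E
```

```text
[0.50347978 0.38582067]
[0.52382958 0.04787072 0.16239404] (array([0.3085, 0.0064, 0.0126]), array([-0.005, -0.001,  0.031]))
```

>>> {"op": "arm_command", "data": {"moves": [[[0.03,0,-0.02],[0,0,0],0.05],[[0.08,0.001,-0.02],[0,0,0],0.05],[[0.13,0.002,-0.01],[0,0,0.01],0.05],[[0.18,0.003,0],[0,0,0.02],0.05],[[0.23,0.004,0],[0,0,0.03],0.05]]}}

```text
time: 5.7
tool_pos: [0.5084, 0.2767, 0.162]
tool_rot: [-3.139, 0.001, 1.626]
contact_force: [0.9, 0.4, -0.3]
opening: 0.0501
grip_force: 0.0
```

>>> {"op": "arm_command", "data": {"moves": [[[0.04,0,0],[0,0,0],0.05],[[0.07,0.002,0.0],[0,0,0],0.05],[[0.08,0.002,0.0],[0,0,0],0.05],[[0.08,0.002,0.0],[0,0,0],0.05],[[0.08,0.002,0.0],[0,0,0],0.05]]}}

```text
time: 6.2
tool_pos: [0.507, 0.3543, 0.1628]
tool_rot: [-3.141, 0.001, 1.627]
contact_force: [-0.0, 0.2, -0.5]
opening: 0.0503
grip_force: 0.0
```

```bash
cat >> h.py <<'E'
def look(name):
    import pickle
    s=robot.observe();m=robot.camera_model('wrist');im=robot.read_camera('wrist');pickle.dump((s,m),open(name+'.pkl','wb'))
    print(s['tool_pos'].round(4),s['tool_rot'].round(4));cv2.imwrite(f'pics/{name}r.png',im[:,:,::-1])
    cv2.imwrite(f'pics/{name}.png',cv2.resize(im[:,:,::-1],None,fx=1.42,fy=1.42,interpolation=cv2.INTER_CUBIC))
E
python3 -c "
from h import *
look('w3')"
```

```text
[0.507  0.3543 0.1628] [-3.1408e+00  1.1000e-03  1.6271e+00]
```

View pics/w3.png

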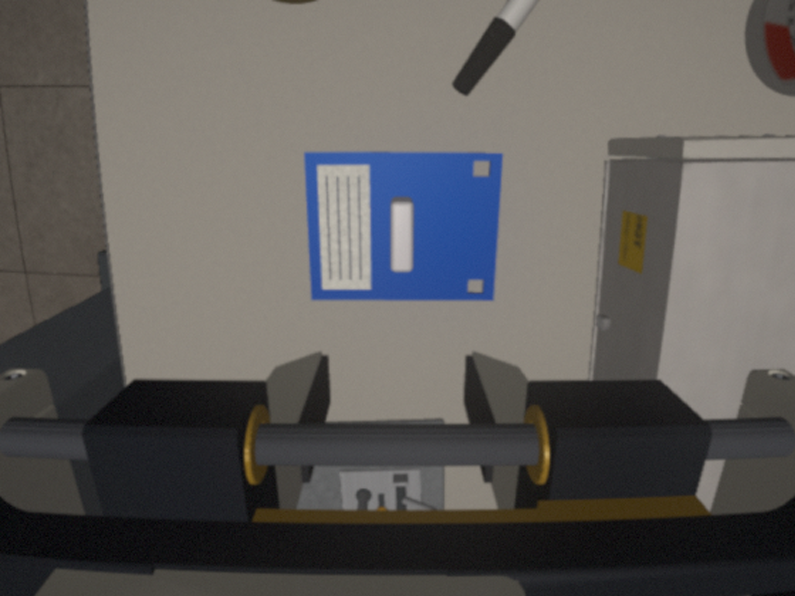

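The view shows plate corners (305,153), (503,154), (495,300) and (312,300), and holes (481,169) and (475,286). At the bottom, a ring leans back open beside its post at (363,497).

```bash
python3 - <<'E'
from h import *
import pickle
s,m=pickle.load(open('w3.pkl','rb'))
V=lambda l:(np.array(l,float)+.5)/1.42-.5
p,r=fit(m,V([(305,153),(503,154),(495,300),(312,300),(481,169),(475,286)]),[(-.115,.05,.004),(.013,.05,.004),(.013,-.05,.004),(-.115,-.05,.004),(0,.04,.004),(0,-.04,.004)],[.5554,.3887,.0554]);print('plate',p.round(4),r.round(1).tolist())
c,sn=np.cos(p[2]),np.sin(p[2]);t=p[:2]+[-.052*c,-.052*sn];print(t)
print(rel([t[0],t[1],.06],[np.pi,0,p[2]+np.pi/2]))
E
```

```text
plate [0.5603 0.3852 0.0559] [[-0.6, -0.2], [-0.1, -0.7], [-0.8, 0.4], [-0.1, 0.3], [0.8, -0.2], [0.8, 0.6]]
[0.50841055 0.38225877]
(array([0.0282, 0.0028, 0.1029]), array([-0.001,  0.001, -0.   ]))
```

>>> {"op": "arm_command", "data": {"moves": [[[0.015,0.002,0.03],[0,0,0],0.05],[[0.028,0.003,0.07],[0,0,0],0.05],[[0.028,0.003,0.11],[0,0,0],0.05],[[0.028,0.003,0.13],[0,0,0],0.05],[[0.028,0.003,0.13],[0,0,0],0.05]]}}

```text
time: 6.75
tool_pos: [0.5069, 0.381, 0.0297]
tool_rot: [-3.135, 0.004, 1.626]
contact_force: [0.2, -0.4, -0.4]
opening: 0.0502
grip_force: 0.0
```

>>> {"op": "arm_command", "data": {"moves": [[[0.0,0.001,0.012],[0,0,0],0.05],[[0,0.001,0.021],[0,0,0],0.05],[[0,0.001,0.021],[0,0,0],0.03],[[0,0.001,0.021],[0,0,0],0.018],[[0,0.001,0.021],[0,0,0],0.012]], "squeeze": 10}}

```text
time: 7.25
tool_pos: [0.5099, 0.3841, 0.0128]
tool_rot: [3.14, -0.001, 1.628]
contact_force: [-0.9, -0.4, 0.2]
opening: 0.0307
grip_force: 0.0
```

>>> {"op": "arm_command", "data": {"moves": [[[0,0,0],[0,0,0],0.01],[[0,0,0],[0,0,0],0.008],[[0,0,0],[0,0,0],0.006],[[0,0,0],[0,0,0],0.006],[[0,0,0],[0,0,0],0.006]], "squeeze": 35}}

```text
time: 7.75
tool_pos: [0.5093, 0.3839, 0.0123]
tool_rot: [3.141, -0.0, 1.628]
contact_force: [-3.1, 0.4, 4.6]
opening: 0.0141
grip_force: 35.0
```

>>> {"op": "arm_command", "data": {"moves": [[[0,0,-0.02],[0,0,0],0.006],[[0,0,-0.06],[0,0,0],0.006],[[-0.03,-0.01,-0.1],[0,0,0],0.006],[[-0.07,-0.02,-0.12],[0,0,0],0.006],[[-0.11,-0.03,-0.12],[0,0,0],0.006]]}}

```text
time: 8.25
tool_pos: [0.487, 0.272, 0.135]
tool_rot: [3.135, -0.002, 1.629]
contact_force: [0.3, -1.2, -1.9]
opening: 0.0137
grip_force: 35.0
```

```bash
python3 - <<'E'
from h import *
s=robot.observe();print(s['tool_pos'],s['opening'],s['contact_force'],rel([.4417,.1265,.085],[np.pi,0,1.663]))
E
```

```text
[0.48704727 0.27200043 0.1349663 ] 0.013723884165785292 [ 0.30845887 -1.18257989 -1.93082316] (array([-0.1427, -0.0541,  0.0494]), array([ 0.006, -0.002, -0.034]))
```

>>> {"op": "arm_command", "data": {"moves": [[[-0.04,-0.015,0],[0,0,-0.01],0.006],[[-0.08,-0.03,0.01],[0,0,-0.02],0.006],[[-0.115,-0.045,0.02],[0,0,-0.035],0.006],[[-0.14,-0.054,0.04],[0,0,-0.035],0.006],[[-0.14,-0.054,0.05],[0,0,-0.035],0.006]]}}

```text
time: 8.75
tool_pos: [0.4378, 0.1268, 0.0806]
tool_rot: [-3.138, 0.001, 1.66]
contact_force: [-0.2, -0.2, -2.3]
opening: 0.0137
grip_force: 35.0
```

>>> {"op": "arm_command", "data": {"moves": [[[0,0,0.005],[0,0,0],0.006],[[0,0,0.005],[0,0,0],0.006],[[0,0,0.005],[0,0,0],0.006],[[0,0,0.005],[0,0,0],0.006],[[0,0,0.005],[0,0,0],0.006]]}}

```text
time: 9.25
tool_pos: [0.4401, 0.13, 0.0773]
tool_rot: [3.141, 0.0, 1.664]
contact_force: [-0.1, 0.4, -2.0]
opening: 0.0141
grip_force: 35.0
```

```bash
python3 - <<'E'
from h import *
look('w4');print(rel([.4417,.1265,.064],[np.pi,0,1.663]))
E
```

```text
[0.4401 0.13   0.0773] [3.1406 0.     1.6638]
(array([-0.0035,  0.0013,  0.0133]), array([0.001, 0.   , 0.001]))
```

View pics/w4.png

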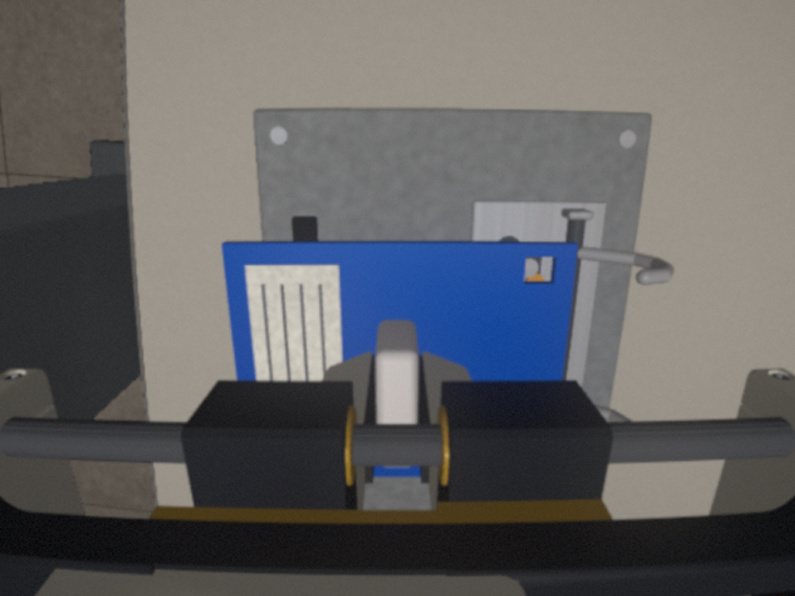

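The view shows the plate's left corners (224,242) and (578,244) and its hole at (538,270), with a post top showing in the hole's left half. Base-plate corners are at (474,203) and (605,204), and the board's at (256,110) and (650,115).

```bash
python3 - <<'E'
from h import *
import pickle
s,m=pickle.load(open('w4.pkl','rb'));y=.092
V=lambda l:(np.array(l,float)+.5)/1.42-.5
c,sn=np.cos(y),np.sin(y);Rt=np.array([[c,sn],[-sn,c]])
P=lambda u,z:(Rt@(atz(m,V(u),z)[:2]-[.4936,.1297])*1000).round(1)
zt=s['tool_pos'][2]-.0123+.004
for n,u,z in(('bp(-18,63)',(474,203),.011),('bp(46,63)',(605,204),.011),('plate(-115,50)',(224,242),zt),('plate(13,50)',(578,244),zt),('hole(0,40)',(538,270),zt),('post top left/right edge?',(530,268),.048),('bd(-120,94)',(256,110),.008),('bd(65,94)',(650,115),.008)):print(n,P(u,z))
print('tcp',(Rt@(s['tool_pos'][:2]-[.4936,.1297])*1000).round(1))
im=cv2.imread('pics/w4r.png');cv2.imwrite('pics/hole.png',cv2.resize(im[155:215,325:425],None,fx=8,fy=8,interpolation=cv2.INTER_CUBIC))
E
```

```text
bp(-18,63) [-17.4  61.5]
bp(46,63) [45.3 61.7]
plate(-115,50) [-115.4   54.4]
plate(13,50) [11.4 53.8]
hole(0,40) [-2.3 44.1]
post top left/right edge? [ 0.8 39.6]
bd(-120,94) [-117.4  103.3]
bd(65,94) [ 63.4 102.7]
tcp [-53.2   5.2]
```

View pics/hole.png

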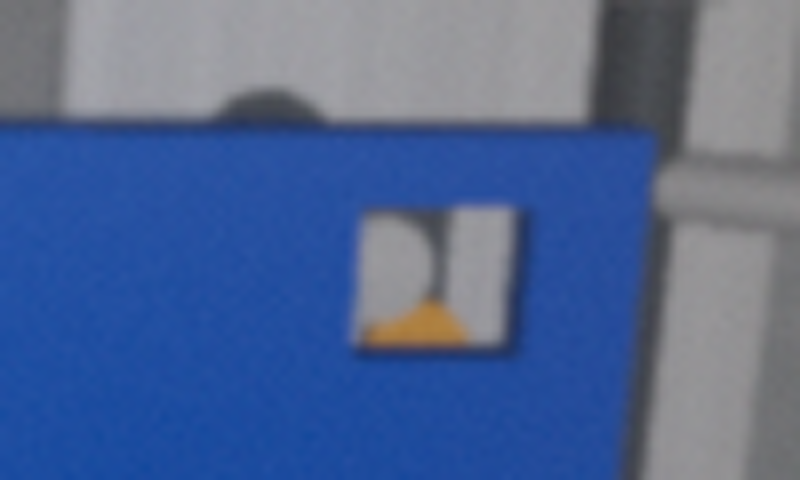

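The crop shows the post top's disc centred at about (382,265), with its right edge at 438. The hole's upper outline is centred at about (437,279).

```bash
python3 - <<'E'
from h import *
import pickle
s,m=pickle.load(open('w4.pkl','rb'));y=.092
c,sn=np.cos(y),np.sin(y);Rt=np.array([[c,sn],[-sn,c]])
K=lambda u:(np.array(u)+.5)/8-.5+[325,155]
P=lambda u,z:(Rt@(atz(m,K(u),z)[:2]-[.4936,.1297])*1000).round(1)
zt=s['tool_pos'][2]-.0123+.004
print('post',P((382,265),.048),P((438,265),.048),P((382,211),.048),'hole',P((437,279),zt),P((357,206),zt),P((523,352),zt))
E
```

```text
post [ 0.3 40.1] [ 4.4 40.1] [-0.  44.1] hole [-2.1 44.4] [-7.7 49.2] [ 4.  39.6]
```

>>> {"op": "arm_command", "data": {"moves": [[[-0.002,0.001,0.004],[0,0,0],0.006],[[-0.0042,0.0024,0.008],[0,0,0],0.006],[[-0.0042,0.0024,0.013],[0,0,0],0.006],[[-0.0042,0.0024,0.013],[0,0,0],0.006],[[-0.0042,0.0024,0.013],[0,0,0],0.006]]}}

```text
time: 9.8
tool_pos: [0.4424, 0.1254, 0.0637]
tool_rot: [-3.141, 0.0, 1.663]
contact_force: [1.3, 1.2, -2.3]
opening: 0.0137
grip_force: 35.0
```

>>> {"op": "arm_command", "data": {"moves": [[[0,0,0.001],[0,0,0],0.006],[[0,0,0.002],[0,0,0],0.006],[[0,0,0.003],[0,0,0],0.006],[[0,0,0.004],[0,0,0],0.006],[[0,0,0.004],[0,0,0],0.006]]}}

```text
time: 10.3
tool_pos: [0.4425, 0.1255, 0.0599]
tool_rot: [-3.141, 0.0, 1.663]
contact_force: [-0.5, -0.3, -1.7]
opening: 0.0135
grip_force: 35.0
```

>>> {"op": "arm_command", "data": {"moves": [[[0,0,0.0005],[0,0,0],0.006],[[0,0,0.001],[0,0,0],0.006],[[0,0,0.0015],[0,0,0],0.006],[[0,0,0.002],[0,0,0],0.006],[[0,0,0.002],[0,0,0],0.006]]}}

```text
time: 10.8
tool_pos: [0.4425, 0.1254, 0.0579]
tool_rot: [-3.141, 0.0, 1.663]
contact_force: [0.3, -0.4, -1.8]
opening: 0.0138
grip_force: 35.0
```

>>> {"op": "arm_command", "data": {"moves": [[[0,0,0.001],[0,0,0],0.006],[[0,0,0.0015],[0,0,0],0.006],[[0,0,0.002],[0,0,0],0.006],[[0,0,0.003],[0,0,0],0.006],[[0,0,0.003],[0,0,0],0.006]]}}

```text
time: 11.3
tool_pos: [0.4425, 0.1255, 0.0548]
tool_rot: [-3.141, 0.0, 1.663]
contact_force: [0.3, -0.5, -1.2]
opening: 0.0138
grip_force: 35.0
```

>>> {"op": "arm_command", "data": {"moves": [[[0,0,0.0015],[0,0,0],0.006],[[0,0,0.003],[0,0,0],0.006],[[0,0,0.0045],[0,0,0],0.006],[[0,0,0.006],[0,0,0],0.006],[[0,0,0.007],[0,0,0],0.006]]}}

```text
time: 11.8
tool_pos: [0.4425, 0.1255, 0.0478]
tool_rot: [-3.141, 0.0, 1.663]
contact_force: [-0.5, 0.3, -1.3]
opening: 0.0134
grip_force: 35.0
```

```bash
python3 -c "
from h import *
s=robot.observe();print(s['tool_pos'],s['contact_force'],s['torque'])
robot.read_camera('wrist');s=robot.observe();print(s['tool_pos'],s['contact_force'],s['torque'])"
```

```text
[0.44247335 0.12546984 0.04776064] [-0.51814091  0.31971129 -1.25887942] [ 0.02684236 -0.10267646  0.00953677]
[0.44241584 0.12544376 0.04767262] [ 0.03380458  0.39095472 -1.53918303] [-0.02012126 -0.08008181  0.02341249]
```

>>> {"op": "arm_command", "data": {"moves": [[[0,0,0.002],[0,0,0],0.006],[[0,0,0.004],[0,0,0],0.006],[[0,0,0.006],[0,0,0],0.006],[[0,0,0.008],[0,0,0],0.006],[[0,0,0.01],[0,0,0],0.006]]}}

```text
time: 12.35
tool_pos: [0.4425, 0.1255, 0.0377]
tool_rot: [-3.141, 0.0, 1.663]
contact_force: [0.9, -0.1, -1.5]
opening: 0.0135
grip_force: 35.0
```

>>> {"op": "arm_command", "data": {"moves": [[[0,0,0.002],[0,0,0],0.006],[[0,0,0.004],[0,0,0],0.006],[[0,0,0.006],[0,0,0],0.006],[[0,0,0.008],[0,0,0],0.006],[[0,0,0.009],[0,0,0],0.006]]}}

```text
time: 12.85
tool_pos: [0.4425, 0.1254, 0.0287]
tool_rot: [-3.141, 0.0, 1.663]
contact_force: [0.2, -0.3, -1.0]
opening: 0.0136
grip_force: 35.0
```

Underside at 16.4 mm with no side force. I'll lower the rest gently.

>>> {"op": "arm_command", "data": {"moves": [[[0,0,0.001],[0,0,0],0.006],[[0,0,0.002],[0,0,0],0.006],[[0,0,0.003],[0,0,0],0.006],[[0,0,0.004],[0,0,0],0.006],[[0,0,0.0045],[0,0,0],0.006]]}}

```text
time: 13.35
tool_pos: [0.4425, 0.1255, 0.0244]
tool_rot: [-3.141, 0.0, 1.663]
contact_force: [-0.3, -0.4, -1.6]
opening: 0.014
grip_force: 35.0
```

>>> {"op": "arm_command", "data": {"moves": [[[0,0,0.0003],[0,0,0],0.006],[[0,0,0.0006],[0,0,0],0.006],[[0,0,0.0009],[0,0,0],0.006],[[0,0,0.001],[0,0,0],0.006],[[0,0,0.001],[0,0,0],0.006]]}}

```text
time: 13.85
tool_pos: [0.4426, 0.1255, 0.0235]
tool_rot: [3.142, 0.0, 1.663]
contact_force: [0.8, 0.4, -0.7]
opening: 0.0134
grip_force: 35.0
```

>>> {"op": "arm_command", "data": {"moves": [[[0,0,0.0003],[0,0,0],0.006],[[0,0,0.0006],[0,0,0],0.006],[[0,0,0.0008],[0,0,0],0.006],[[0,0,0.0008],[0,0,0],0.006],[[0,0,0.0008],[0,0,0],0.006]]}}

```text
time: 14.35
tool_pos: [0.4426, 0.1255, 0.0233]
tool_rot: [3.141, 0.0, 1.663]
contact_force: [-3.0, -0.9, 7.0]
opening: 0.014
grip_force: 35.0
```

>>> {"op": "arm_command", "data": {"moves": [[[0,0,-0.0003],[0,0,0],0.016],[[0,0,-0.0003],[0,0,0],0.025],[[0,0,-0.0003],[0,0,0],0.04],[[0,0,-0.02],[0,0,0],0.045],[[0,0,-0.06],[0,0,0],0.045]], "squeeze": 10}}

```text
time: 14.85
tool_pos: [0.4406, 0.1252, 0.0811]
tool_rot: [-3.135, 0.0, 1.663]
contact_force: [0.6, 0.2, 0.2]
opening: 0.0426
grip_force: 0.0
```

>>> {"op": "arm_command", "data": {"moves": [[[0,0,-0.04],[0,0,0],0.045],[[0,0,-0.08],[0,0,0],0.045],[[0,0.0,-0.1],[0,0,0],0.045],[[0,0,-0.1],[0,0,0],0.045],[[0,0,-0.1],[0,0,0],0.045]]}}

```text
time: 15.35
tool_pos: [0.4423, 0.1255, 0.1823]
tool_rot: [3.142, 0.0, 1.663]
contact_force: [-0.3, 0.1, 0.0]
opening: 0.0449
grip_force: 0.0
```

```bash
python3 - <<'E'
from h import *
look('w5');print(rel([.5255,.049,.17],[np.pi,0,1.663]))
E
```

```text
[0.4423 0.1255 0.1823] [3.1416e+00 1.0000e-04 1.6628e+00]
(array([-0.0837,  0.0763,  0.0115]), array([-0.002,  0.   , -0.   ]))
```

View pics/w5.png

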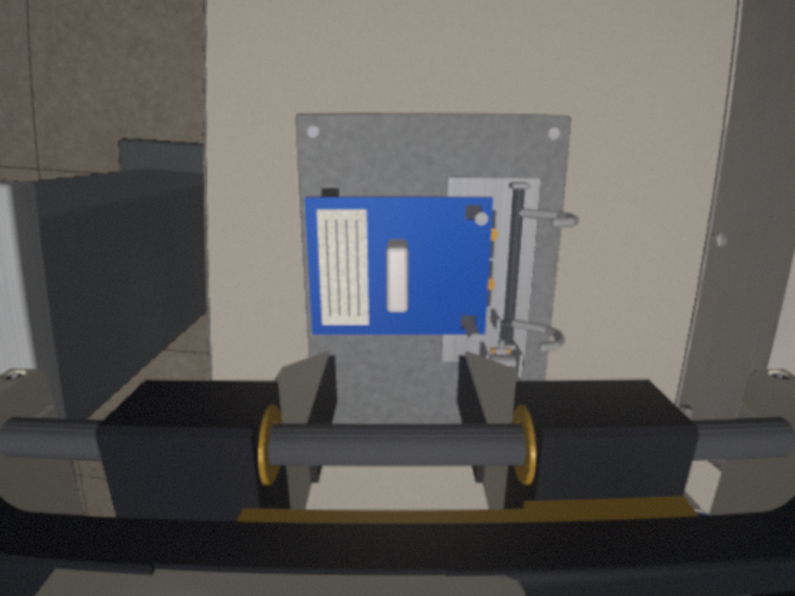

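The plate lies flat with both posts through its holes, at (481,217) and (470,325), and the rings are open. Next I'll close the lever.

>>> {"op": "arm_command", "data": {"moves": [[[-0.03,0.03,0],[0,0,0],0.045],[[-0.06,0.055,0],[0,0,0],0.045],[[-0.084,0.076,0.01],[0,0,0],0.045],[[-0.084,0.076,0.03],[0,0,0],0.045],[[-0.084,0.076,0.05],[0,0,0],0.045]]}}

```text
time: 15.9
tool_pos: [0.5256, 0.0479, 0.13]
tool_rot: [-3.139, -0.0, 1.661]
contact_force: [0.3, 0.5, -0.5]
opening: 0.045
grip_force: 0.0
```

>>> {"op": "arm_command", "data": {"moves": [[[0,0,0],[0,0,0],0.045],[[0,0,0.01],[0,0,0],0.045],[[0,0,0.02],[0,0,0],0.045],[[0,0,0.03],[0,0,0],0.045],[[0,0,0.03],[0,0,0],0.045]]}}

```text
time: 16.4
tool_pos: [0.5251, 0.049, 0.1014]
tool_rot: [-3.139, -0.0, 1.663]
contact_force: [0.9, 0.5, -0.1]
opening: 0.0449
grip_force: 0.0
```

>>> {"op": "arm_command", "data": {"moves": [[[0,0,0.01],[0,0,0],0.045],[[0,0,0.018],[0,0,0],0.045],[[0,0,0.018],[0,0,0],0.03],[[0,0,0.018],[0,0,0],0.02],[[0,0,0.018],[0,0,0],0.012]], "squeeze": 10}}

```text
time: 16.9
tool_pos: [0.5262, 0.0488, 0.0849]
tool_rot: [3.141, 0.0, 1.663]
contact_force: [0.3, -0.9, 0.6]
opening: 0.0256
grip_force: 0.0
```

>>> {"op": "arm_command", "data": {"moves": [[[0,0,0],[0,0,0],0.012],[[0,0,0],[0,0,0],0.01],[[0,0,0],[0,0,0],0.01],[[0,0,0],[0,0,0],0.01],[[0,0,0],[0,0,0],0.01]], "squeeze": 30}}

```text
time: 17.4
tool_pos: [0.5258, 0.0487, 0.0849]
tool_rot: [-3.141, 0.0, 1.663]
contact_force: [-2.7, -1.1, 5.4]
opening: 0.0175
grip_force: 30.0
```

>>> {"op": "arm_command", "data": {"moves": [[[-0.008,0,0.003],[0,0,0],0.01],[[-0.016,0,0.007],[0,0,0],0.01],[[-0.0235,0,0.012],[0,0,0],0.01],[[-0.03,0,0.0175],[0,0,0],0.01],[[-0.036,0,0.0245],[0,0,0],0.01]]}}

```text
time: 17.9
tool_pos: [0.5292, 0.0126, 0.0617]
tool_rot: [3.141, 0.001, 1.663]
contact_force: [-7.6, -4.0, 15.9]
opening: 0.0177
grip_force: 30.0
```

>>> {"op": "arm_command", "data": {"moves": [[[-0.005,0,0.0075],[0,0,0],0.01],[[-0.009,0,0.0155],[0,0,0],0.01],[[-0.0115,0,0.0235],[0,0,0],0.01],[[-0.0135,0,0.0325],[0,0,0],0.01],[[-0.014,0,0.041],[0,0,0],0.01]]}}

```text
time: 18.4
tool_pos: [0.5307, -0.0041, 0.0195]
tool_rot: [3.141, 0.004, 1.663]
contact_force: [-5.0, -16.3, 4.9]
opening: 0.0174
grip_force: 30.0
```

>>> {"op": "arm_command", "data": {"moves": [[[0,0,0],[0,0,0],0.025],[[0,0,0],[0,0,0],0.04],[[0,0,-0.005],[0,0,0],0.045],[[0,0,-0.03],[0,0,0],0.045],[[0,0,-0.05],[0,0,0],0.03]]}}

```text
time: 18.9
tool_pos: [0.5308, -0.0005, 0.0703]
tool_rot: [3.141, -0.0, 1.663]
contact_force: [1.0, -0.5, 1.1]
opening: 0.0404
grip_force: 0.0
```

>>> {"op": "arm_command", "data": {"moves": [[[0,0,0],[0,0,0],0.005],[[0,0,0],[0,0,0],0],[[0,0,0],[0,0,0],0],[[0,0,0],[0,0,0],0],[[0,0,0],[0,0,0],0]], "squeeze": 5}}

```text
time: 19.4
tool_pos: [0.5301, -0.0009, 0.0685]
tool_rot: [-3.14, -0.0, 1.663]
contact_force: [-0.2, 0.0, 0.4]
opening: 0.0025
grip_force: 0.0
```

Now I'll press the pad top (35 mm when shut) with the closed fingertips to confirm.

>>> {"op": "arm_command", "data": {"moves": [[[0,0,0.01],[0,0,0],0],[[0,0,0.02],[0,0,0],0],[[0,0,0.028],[0,0,0],0],[[0,0,0.031],[0,0,0],0],[[0,0,0.031],[0,0,0],0]]}}

```text
time: 19.9
tool_pos: [0.5301, -0.0009, 0.0373]
tool_rot: [-3.14, -0.0, 1.663]
contact_force: [0.2, -0.0, -0.6]
opening: 0.0008
grip_force: 0.0
```

>>> {"op": "arm_command", "data": {"moves": [[[0,0,0.001],[0,0,0],0],[[0,0,0.002],[0,0,0],0],[[0,0,0.003],[0,0,0],0],[[0,0,0.0035],[0,0,0],0],[[0,0,0.0035],[0,0,0],0]]}}

```text
time: 20.4
tool_pos: [0.5308, -0.001, 0.0351]
tool_rot: [3.141, 0.0, 1.663]
contact_force: [0.2, -0.3, 4.1]
opening: 0.0004
grip_force: 1.7
```

>>> {"op": "arm_command", "data": {"moves": [[[0,0,0.0005],[0,0,0],0],[[0,0,0.001],[0,0,0],0],[[0,0,0.001],[0,0,0],0],[[0,0,0.001],[0,0,0],0],[[0,0,0.001],[0,0,0],0]]}}

```text
time: 20.9
tool_pos: [0.5309, -0.001, 0.0348]
tool_rot: [3.14, 0.0, 1.663]
contact_force: [-2.4, -0.0, 11.9]
opening: 0.0004
grip_force: 5.4
```

>>> {"op": "arm_command", "data": {"moves": [[[0,0,-0.01],[0,0,0],0],[[0,0,-0.04],[0,0,0],0],[[0,0,-0.08],[0,0,0],0],[[0,0,-0.12],[0,0,0],0],[[0,0,-0.15],[0,0,0],0]]}}

```text
time: 21.4
tool_pos: [0.5309, -0.001, 0.1865]
tool_rot: [3.139, 0.001, 1.663]
contact_force: [0.2, -0.2, -0.7]
opening: 0.0006
grip_force: 0.0
```

```bash
python3 - <<'E'
from h import *
import pickle
# compare with the pre-lift pictures: pad back at its shut place (dark at its pixels in the scene view), plate corners
m=robot.camera_model('scene');im=robot.read_camera('scene')
a=cv2.imread('pics/scene0.png')[:,:,::-1]
for n,X in(('pad',(.530,-.001,.035)),('plate',(.44,.16,.015)),('post+',(.490,.1695,.05))):
    u,v=proj(m,[X])[0].round().astype(int);print(n,(u,v),im[v,u],a[v,u])
s=robot.observe();print(s['time'],s['tool_pos'],s['contact_force'])
E
```

```text
pad (np.int64(380), np.int64(210)) [74 73 70] [72 71 66]
plate (np.int64(352), np.int64(258)) [ 23  75 149] [113 114 108]
post+ (np.int64(336), np.int64(236)) [121 122 117] [123 123 117]
21.45 [ 0.53314997 -0.00124945  0.19101292] [ 2.17206701 -0.16464749  3.90274717]
```

The pad is back at its shut height and held firm at 12 N. The plate is filed and the arm is clear, so I'm handing in.

```bash
python3 -c "
from cell import robot
print(robot.hand_in())"
```

```text
the job is handed in; nothing more can be done
None
```

I handed the job in at about 21 s: the plate sits flat over both posts and the lever is pressed shut. I confirmed the lever by feel (pad back at its shut height, firm at 12 N), but did not view the closed rings in a picture.

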